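Put away columns and vials after a chromatography run

ROBOT

A 7-joint arm with a two-finger parallel gripper is mounted at the origin on the work surface. World frame = base frame: x ahead of the robot, y to its left, z up, the work surface at z = 0. Lengths are in mm, angles in degrees, forces in N, time in s.
With the tool pointing down it reaches from about 425 to 875 mm from the base axis. Payload 4.7 kg.
Tool frame: the origin (TCP) lies at the very end of the fingers, on their centre line; the grasp point (between the pads) lies r.grip_point_offset behind it (r.grip_point_offset is the distance from the TCP to the grasp point, in mm); z points along the fingers, y is the line along which they close (so a half turn about z gives the same grasp; the last joint's range is limited). The gripper opens to 87 mm and grips with 3 to 60 N. Pads are 19 mm wide; open, the fingers measure 117 mm over their backs; the gripper's body (75 mm by 190 mm) begins 51 mm behind the grasp point.
Start: joints at [75.636, 18.392, -4.016, 83.108, 1.295, 78.541, -3.26], TCP at [170.094, -627.37, 222.587] pointing down, gripper open.
Joint ranges: [-163.93, 163.93], [-17.29, 119.83], [-79.2, 71.16], [3.27, 140.29], [-89.18, 269.18], [5.43, 117.66], [-154.24, 154.24]. Speed limits (degrees/s): [147.25, 147.25, 180, 180, 180, 180, 180].

INTERFACE

Orientations are given as a 3x3 rotation matrix whose columns are the frame's x, y, z axes.
In Python, from plant import readout, vision, r, nets gives the robot as it stands.
- The arm moves only by the shell command python3 -m handwheel 'ROWS'. ROWS is JSON, a list of rows, each a list of 7 numbers: the turn, a rotation vector about the tool's x, y, z in units of 6 degrees (1.0 is 6 degrees), then the shift along the tool's x, y, z in cm, then the opening, from 0 (shut) to 1 (fully open). In form: [[wx, wy, wz, tx, ty, tz, gripper], ...]. A call has 1 to 20 rows; each row is the pose to reach, as a shift and turn from the pose commanded when the call began, along the tool's axes at that moment; what a row does not reach only later rows make up. A row lasts 1/12 s, in which the tool goes at most 41.7 mm and 7.16 degrees, less where a joint would pass 70% of its speed; a pose out of reach is approached as far as the arm can. A call with a gripper value outside its range is refused whole. The fingers move at their own pace and stop on an object; the grip force is fixed at half the most. Time passes only in rows, so rows that repeat a pose let the fingers close. It gives the time, the measured TCP pose, the force, the opening and the grip force at its end, in the units of the state.
- readout.read_state(): the state, without advancing time (a new reading comes with each control period).
- vision.grab_frame(name): name is "scene" or "top"; returns the picture (384x512x3 uint8, red, green, blue); there is no depth.
- vision.camera_info(name): a dict with "fov_y" (degrees; the focal length in pixels is half the picture's height over the tangent of half this angle, whatever the lens; pixels are square), "cx", "cy" (the principal point, pixels), "T" (4x4, takes a point from camera to world coordinates). Camera axes: x right, y down, z forward; pixel columns grow to the right and rows downward; lengths in mm; the calibration is good to about 2 mm. A picture is of the moment at which its call begins. camera_info takes no time and is no camera call.
- r.close_job(): hands the job in; it is judged then, once.
Trained networks look in the newest picture that a camera, given by its name, has taken for a name from the list of things; names that differ only in an ending like _2 or _b are one class to them, and where a whole thing is asked for, a point or a joint stands for the part that bears it (a point fixed in the world has none). Each returns a list of dicts, best first, with "confidence" (0 to 1); they miss things now and then, are a little off and sometimes report something else, mostly with a low value. They report only what shows in the picture. A call takes as long as a camera call.
- nets.recognise(label, camera): "box" ([left, top, right, bottom] in pixels, round what is visible of it).
- nets.cut_out(label, camera): "pixels" (384x512 bool, what is visible of it) and "box" ([left, top, right, bottom] in pixels, round what is visible of it).
The state is a dict: "clock": time; "joints": joint angles; "dq": joint speeds; "tau": joint torques, N m; "tcp_pos": TCP position; "orientation": TCP orientation; "force": force on the tool from outside, world axes, zero at the start; "torque": the same for the moment, N m; "grip_width": finger opening in mm; "grip_force": force on a finger pad.
Only numpy, scipy, OpenCV 4.12 (cv2) and the standard library are available. Lean on these libraries where they do the work, as an engineer would, in place of code of your own. Each camera call takes 0.05 s, during which the arm holds its last target. There are 200 camera calls.

TASK

Clear the bench after the run: lay the long steel column flat in the long blue tray and the short column flat in the short tray, and stand the loose wide vial upright in the empty bay of the rack with the large bays and the loose slim vial upright in the empty bay of the rack with the small bays. Keep the vials upright all the while, leave the amber jar and the beaker where they stand, and let go of everything.

Things in the scene. Friction and masses are not known exactly. Their poses are not given: they have to be found in the camera images.
- long_column: Long chromatography column lying on the bench: bright steel tube, 10 mm diameter, with a hexagonal steel nut (16 mm across flats, 14 mm long) near each end and small black end plugs; 120 mm overall, about 90 g. Origin: on the tube's axis at mid-length, 8 mm above what it lies on. x runs along the tube; both ends are alike. Bare tube (grip here) 84 mm long about the middle.
- short_column: Short chromatography column lying on the bench: the same 10 mm steel tube and 16 mm hexagonal nuts, but only 66 mm overall, about 55 g. Origin: on the tube's axis at mid-length, 8 mm above what it lies on. x runs along the tube; both ends are alike. Bare tube 30 mm long about the middle.
- wide_vial: Wide sample vial standing loose on the bench: amber glass, 28 mm diameter up to 43 mm height, above it a white screw cap of 24 mm diameter; 57 mm high in all, about 40 g. Origin: centre of its underside, z up.
- slim_vial: Slim sample vial standing loose on the bench: amber glass with white cap, 15 mm diameter from foot to cap top, 45 mm high, about 18 g, easily tipped. Origin: centre of its underside, z up.
- long_tray: The longer of the two shallow blue open trays, fixed to the bench: inside 150 mm (along its x) by 62 mm (y), walls 4 mm thick, rim 10 mm above the bench, floor 3 mm above the bench. Empty. Origin: centre of its underside, at bench height.
- short_tray: The shorter shallow blue open tray, fixed: inside 92 mm (along its x) by 62 mm (y), walls 4 mm thick, rim 10 mm and floor 3 mm above the bench. Empty. Origin: centre of its underside, at bench height.
- wide_rack: Blue rack with two large square bays in a row, fixed: each bay 50 x 50 mm inside, walls 4 mm thick, rim 16 mm and floor 4 mm above the bench. One bay is taken by a wide vial that is fixed there (28 mm diameter, its top 61 mm above the bench). Origin: under the centre of the EMPTY bay, at bench height; the taken bay's centre lies 54 mm from it along the rack's +x, away from the robot.
- slim_rack: Blue rack with two small square bays in a row, fixed: each bay 36 x 36 mm inside, walls 4 mm thick, rim 16 mm and floor 4 mm above the bench. One bay is taken by a slim vial that is fixed there (15 mm diameter, its top 49 mm above the bench). Origin: under the centre of the EMPTY bay, at bench height; the taken bay's centre lies 40 mm from it along the rack's +x, away from the robot.
- jar: Bystander: squat amber glass jar with a white lid, 54 mm diameter, 65 mm high, loose. Origin: centre of its underside. To be left alone.
- beaker: Bystander: empty clear glass beaker, 54 mm diameter, 62 mm high, loose. Origin: centre of its underside. To be left alone.

How it is judged:
By the outcome, as a careful person would: the job done as asked, in the order asked, and still so for the second after the job is handed in, with the robot touching nothing.
It also fails if it takes over 120 s, if anything falls off the work surface, if the arm or the gripper's body presses on something with over 40 N, if the wrist force passes 120 N, or if a joint passes its speed limit or range.

## Working session

There is one attempt and no reset: what is moved stays moved. The work goes in short steps, Python scripts to look and compute and a shell command to move; the robot and the scene stay as the last step left them, time stands still between calls to the robot, and variables do not carry over. Pictures are saved under pics/ and viewed, at most 14 in all, crops included, and the job is handed in when it is done.

```bash
mkdir -p pics; ls
python3 - <<'E'
from plant import readout, vision, r, nets
import cv2
s=readout.read_state();print({k:s[k] for k in('clock','tcp_pos','orientation','grip_width')},r.grip_point_offset)
for n in('scene','top'):
    cv2.imwrite(f'pics/{n}0.png',cv2.cvtColor(vision.grab_frame(n),cv2.COLOR_RGB2BGR)); c=vision.camera_info(n);print(n,c)
    for l in ['long_column','short_column','wide_vial','slim_vial','long_tray','short_tray','wide_rack','slim_rack','jar','beaker']:
        print(l,[(round(d['confidence'],2),[round(float(v)) for v in d['box']]) for d in nets.recognise(l,n)][:3])
E
```

```text
pics
{'clock': 0.0, 'tcp_pos': array([ 169.93699453, -626.82937369,  221.44873142]), 'orientation': array([[ 9.65137784e-01,  2.61741700e-01, -5.83348634e-04],
       [ 2.61742335e-01, -9.65136088e-01,  1.81150341e-03],
       [-8.88648350e-05, -1.90103742e-03, -9.99998189e-01]]), 'grip_width': 86.88681352449862} 18.700000000000003
scene {'fov_y': 56.702743783510314, 'cx': 258.83724695680615, 'cy': 187.68023357878366, 'T': array([[-6.27255066e-01,  6.22869442e-01, -4.67530470e-01,
         9.42660012e+02],
       [ 7.78698141e-01,  4.91233507e-01, -3.90280473e-01,
         3.27766236e+02],
       [-1.34271485e-02, -6.08870511e-01, -7.93155982e-01,
         7.23902268e+02],
       [ 0.00000000e+00,  0.00000000e+00,  0.00000000e+00,
         1.00000000e+00]])}
long_column [(0.56, [238, 216, 308, 280]), (0.51, [138, 149, 167, 178])]
short_column [(0.58, [303, 183, 324, 199]), (0.57, [154, 104, 195, 134]), (0.27, [240, 142, 258, 173])]
wide_vial [(0.77, [363, 210, 381, 234])]
slim_vial []
long_tray [(0.82, [237, 214, 309, 282])]
short_tray [(0.85, [188, 180, 235, 217])]
wide_rack [(0.96,
[... 279 characters left out ...]
3, -9.98755005e-01,  4.98568833e-02,
         4.42645691e+02],
       [-9.99943234e-01, -2.17509122e-03, -1.04306273e-02,
        -5.28595787e-01],
       [ 1.05260845e-02, -4.98368172e-02, -9.98701904e-01,
         1.41138014e+03],
       [ 0.00000000e+00,  0.00000000e+00,  0.00000000e+00,
         1.00000000e+00]])}
long_column [(0.55, [352, 125, 360, 165])]
short_column [(0.39, [220, 196, 224, 221])]
wide_vial []
slim_vial []
long_tray [(0.58, [204, 119, 233, 176])]
short_tray [(0.69, [278, 134, 301, 172])]
wide_rack [(0.94, [377, 173, 400, 217])]
slim_rack [(0.82, [102, 188, 122, 216])]
jar [(0.72, [329, 199, 348, 221])]
beaker [(0.85, [277, 192, 296, 208]), (0.56, [353, 124, 362, 166])]
```

View pics/top0.png

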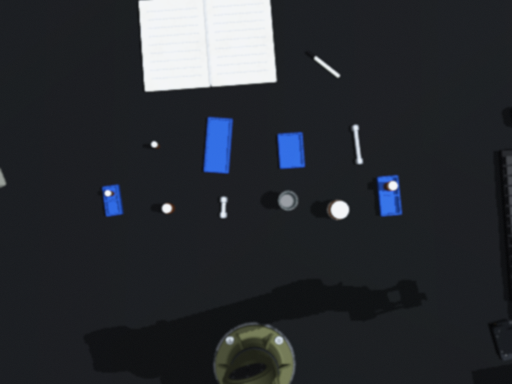

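View pics/scene0.png

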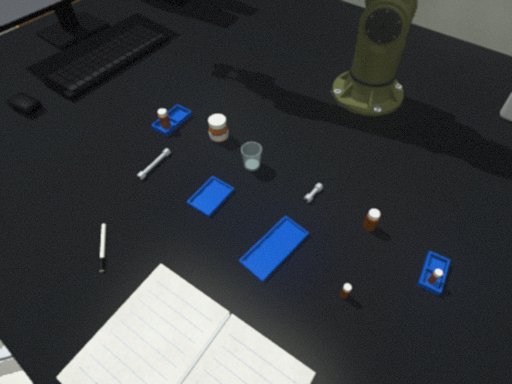

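The top picture shows the long column at (357,145), short column (223,207), wide vial (167,208), slim vial (154,145), long tray (218,145), short tray (291,150), wide rack (389,196), slim rack (112,200), jar (339,210) and beaker (288,200). The scene view agrees. Next I measure by colour in both views.

```bash
cat > h.py <<'E'
from plant import readout, vision, r, nets
import cv2, numpy as np
def cam(n):
    c=vision.camera_info(n); return c,192/np.tan(np.radians(c['fov_y']/2))
def pt(n,u,v,z):
    c,f=cam(n);T=c['T'];d=T[:3,:3]@np.array([(u-c['cx'])/f,(v-c['cy'])/f,1]);o=T[:3,3]
    return (o+d*(z-o[2])/d[2])[:2]
def blobs(m,img,n,z,amin):
    k,l,st,ce=cv2.connectedComponentsWithStats(m.astype(np.uint8))
    out=[]
    for i in range(1,k):
        if st[i,4]<amin: continue
        ys,xs=np.where(l==i); P=np.array([pt(n,x,y,z) for x,y in zip(xs,ys)],np.float32)
        (cx,cy),(w,h),a=cv2.minAreaRect(P)
        if w<h: w,h,a=h,w,a+90
        w0=img[ys,xs].astype(float).sum(1); com=(P*w0[:,None]).sum(0)/w0.sum()
        ev,V=np.linalg.eigh(np.cov(P.T)); pa=np.degrees(np.arctan2(V[1,1],V[0,1]))%180
        out.append((ce[i].round(1),st[i,4],np.round([cx,cy,w,h,a%180],1),com.round(1),round(pa,1)))
    return out
E
cat > m.py <<'E'
from h import *
np.set_printoptions(suppress=True)
for n in('top','scene'):
    g=vision.grab_frame(n); i=g.astype(int); R,G,B=i[...,0],i[...,1],i[...,2]
    print(n,'BLUE z=10 (px,area,minrect cx cy w h ang,com,pcaang)')
    for b in blobs((B>90)&(B>R*1.8),g,n,10,60): print(*b)
    print('BRIGHT z=8')
    for b in blobs((R>75)&(abs(R-B)<60),g,n,8,8):
        if b[1]<600 and 300<b[3][0]<800 : print(*b)
E
python3 m.py
python3 - <<'E'
from h import *
a=vision.grab_frame('top')[110:230,90:245];b=vision.grab_frame('top')[110:230,265:420]
I=np.vstack([cv2.resize(a,None,fx=4,fy=2.5*1.0,interpolation=2),cv2.resize(b,None,fx=4,fy=2.5,interpolation=2)])
a=cv2.resize(a,None,fx=2.5*2,fy=2.5*2,interpolation=2)
cv2.imwrite('pics/a.png',cv2.cvtColor(a,4));cv2.imwrite('pics/b.png',cv2.cvtColor(cv2.resize(b,None,fx=5,fy=5,interpolation=2),4))
E
```

```text
top BLUE z=10 (px,area,minrect cx cy w h ang,com,pcaang)Traceback (most recent call last):
  File "m.py", line 6, in <module>
    for b in blobs((B>90)&(B>R*1.8),g,n,10,60): print(*b)
             ~~~~~^^^^^^^^^^^^^^^^^^^^^^^^^^^^
  File "h.py", line 13, in blobs
    ys,xs=np.where(l==i); P=np.array([pt(n,x,y,z) for x,y in zip(xs,ys)],np.float32)
                                      ~~^^^^^^^^^
  File "h.py", line 6, in pt
    c,f=cam(n);T=c['T'];d=T[:3,:3]@np.array([(u-c['cx'])/f,(v-c['cy'])/f,1]);o=T[:3,3]
        ~~~^^^
  File "h.py", line 4, in cam
    c=vision.camera_info(n); return c,192/np.tan(np.radians(c['fov_y']/2))
ValueError: time passes only in moves, steps and waits
```

View pics/b.png

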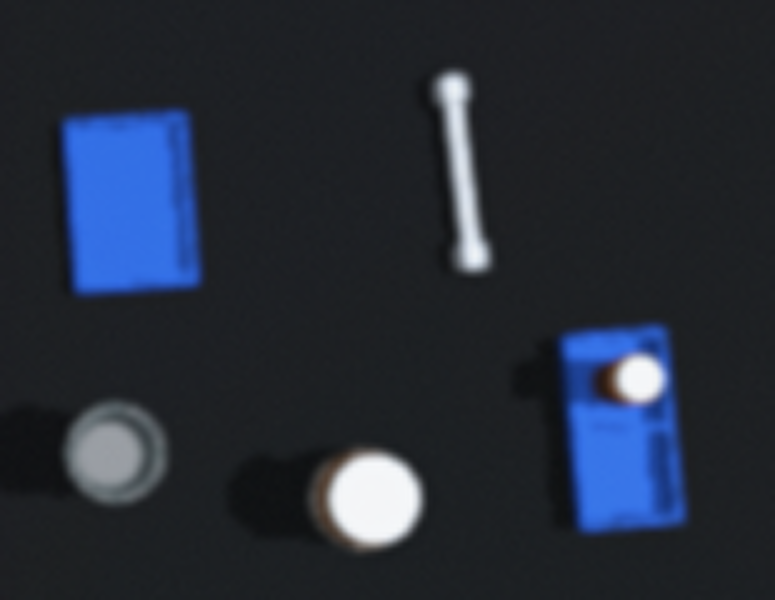

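View pics/a.png

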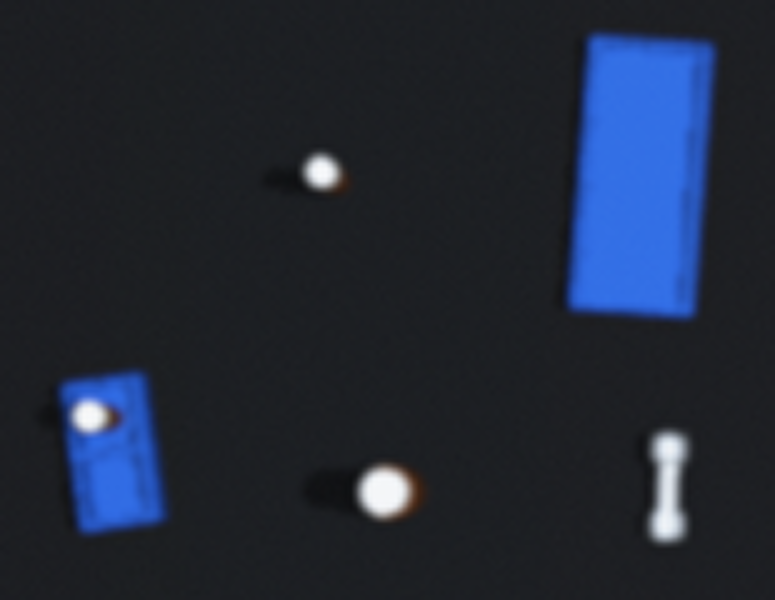

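The crops show clean outlines: caps at full-frame (154,144) and (167,208), and both racks' taken bays at their far ends. Next, cache the calibration and rerun.

```bash
sed -i 's/^import cv2, numpy as np/import cv2, numpy as np, functools/; s/^def cam/@functools.cache\ndef cam/' h.py; python3 m.py; python3 -c "
from plant import readout;print(readout.read_state()['clock'])"
```

```text
top BLUE z=10 (px,area,minrect cx cy w h ang,com,pcaang)
[217.8 144.9] 1460 [627.4 107.5 163.8  76.  176. ] [626.8 108. ] 175.9
[290.8 150. ] 936 [ 612.7 -105.   105.7   76.     4.1] [ 612.2 -104.2] 3.9
[388.9 196.9] 772 [ 481.3 -390.7  118.2   64.5    5. ] [ 475.4 -389.2] 7.0
[112.5 200.8] 505 [466.4 411.7  89.9  52.    9. ] [463.4 410.3] 5.5
BRIGHT z=8
[357.1 144. ] 227 [ 631.3 -299.   118.6   18.9    6.4] [ 631.2 -299.2] 6.2
[154.2 144. ] 47 [629.3 291.7  20.4  17.6  90.2] [629.4 293.1] 79.3
[  1.8 179.3] 70 [530.8 728.9  49.4  14.4   1.6] [525.2 731. ] 9.4
[391.6 185.5] 89 [ 509.9 -398.6   26.5   26.2   90.1] [ 510.2 -400.2] 124.7
[108. 193.] 41 [486.4 424.1  23.2  11.6  90.1] [486.6 425. ] 89.7
[287.3 200.2] 275 [467.2 -96.8  52.3  52.2  90.1] [466.2 -93.8] 21.3
[223.2 206.8] 139 [446.6  90.1  63.7  20.3   0.3] [446.8  91. ] 178.4
[338.7 209.4] 337 [ 440.6 -244.2   57.3   55.7   44.8] [ 440.2 -245.4] 83.8
[166.7 207.9] 107 [443.4 254.8  31.8  28.9  90.1] [443.7 254.6] 92.1
scene BLUE z=10 (px,area,minrect cx cy w h ang,com,pcaang)
[172.5 118. ] 487 [ 480.4 -393.2  124.3   69.6  
[... 212 characters left out ...]
49.    8.9] [464.9 409.1] 7.6
BRIGHT z=8
[ 9.6 29.4] 45 [  516.5 -1281.2    81.     20.7     6.4] [  518.2 -1283.5] 2.1
[162.  112.6] 94 [ 479.6 -436.    50.9   28.9   56.8] [ 477.4 -439.5] 59.1
[217.4 126.4] 458 [ 419.6 -261.5  122.8   58.2   47.1] [ 412.5 -270. ] 47.9
[251.4 154.6] 458 [ 445.4 -113.3  103.9   55.7   38.6] [ 447.7 -109.2] 40.4
[153.4 163. ] 226 [ 629.  -300.9  121.6   23.7    5.8] [ 630.9 -300.8] 6.5
[313.3 191.4] 151 [445.   90.7  68.8  20.7 179.4] [444.6  89.9] 179.5
[373.7 214. ] 148 [411.9 240.6  37.5  29.5   7.7] [411.  240.2] 4.8
[437.  273.4] 79 [465.  417.1  26.4  14.7 167.8] [462.7 417.3] 165.7
[346.8 287.3] 85 [611.4 282.2  22.8  18.1 170.4] [609.9 283. ] 7.1
1.35
```

```bash
cat > go.py <<'E'
import sys,numpy as np
from plant import readout
from scipy.spatial.transform import Rotation as Ro
s=readout.read_state();R=s['orientation'];p=s['tcp_pos']
print('t',round(s['clock'],2),'tcp',p.round(1),'yaw',round(np.degrees(np.arctan2(R[1,0],R[0,0])),2),'tilt',R[:2,2].round(4),'w',round(s['grip_width'],1),'gf',round(s['grip_force'],1),'F',s['force'].round(1))
for a in sys.argv[1:]:
    x,y,z,yaw=map(float,a.split(','));c,n=np.cos(np.radians(yaw)),np.sin(np.radians(yaw))
    D=np.array([[c,n,0],[n,-c,0],[0,0,-1]])
    print(a,'->',(Ro.from_matrix(R.T@D).as_rotvec(degrees=True)/6).round(2),(R.T@(np.array([x,y,z])-p)/10).round(2))
E
python3 go.py 631,-300,120,6.3 631,-300,3,6.3
python3 - <<'E'
from h import *
for l,z,u in [('wide',57,(166.7,207.9,373.7,214)),('slim',45,(154.2,144,346.8,287.3)),('wr taken',61,(391.6,185.5,162,112.6)),('sr taken',49,(108,193,437,273.4))]:
    print(l,pt('top',*u[:2],z),pt('scene',*u[2:],z))
g={n:vision.grab_frame(n).astype(int) for n in('top','scene')}
for n,box in [('scene',(373,214)),('scene',(347,287)),('top',(167,208)),('top',(154,144))]:
    i=g[n];x,y=box;w=i[y-15:y+16,x-15:x+16]; m=(w.min(2)>110)
    k,l,st,ce=cv2.connectedComponentsWithStats(m.astype(np.uint8));print(n,box,st[1:].tolist(),(ce[1:]+[x-15,y-15]).round(1).tolist())
E
```

```text
t 1.35 tcp [ 170.1 -627.4  222.6] yaw 15.17 tilt [-0.     -0.0001] w 86.8 gf 0.0 F [ 0.3  0.4 -0.6]
631,-300,120,6.3 -> [0.   0.   1.48] [ 53.05 -19.54  10.25]
631,-300,3,6.3 -> [0.   0.   1.48] [ 53.05 -19.54  21.95]
wide [443.62338406 245.2961013 ] [448.77861111 246.57705527]
slim [624.40216185 284.85217827] [627.96736047 285.46834205]
wr taken [ 507.36972018 -383.79571545] [ 513.19352793 -380.09781708]
sr taken [485.14347747 411.72024651] [492.36193787 411.87680088]
scene (373, 214) [[10, 9, 13, 12, 112]] [[373.9, 213.4]]
scene (347, 287) [[11, 11, 9, 9, 61]] [[347.1, 286.7]]
top (167, 208) [[10, 10, 10, 11, 81]] [[166.5, 207.9]]
top (154, 144) [[12, 12, 7, 7, 37]] [[154.0, 144.0]]
```

```bash
python3 -m handwheel '[[0,0,1.48,53,-19.5,0,0.5],[0,0,1.48,53,-19.5,0,0.5],[0,0,1.48,53,-19.5,0,0.5],[0,0,1.48,53,-19.5,0,0.5],[0,0,1.48,53,-19.5,10,0.5],[0,0,1.48,53,-19.5,10,0.5],[0,0,1.48,53,-19.5,10,0.5],[0,0,1.48,53,-19.5,10,0.5],[0,0,1.48,53,-19.5,10,0.5],[0,0,1.48,53,-19.5,10,0.5],[0,0,1.48,53,-19.5,10,0.5],[0,0,1.48,53,-19.5,10,0.5],[0,0,1.48,53,-19.5,10,0.5],[0,0,1.48,53,-19.5,10,0.5],[0,0,1.48,53,-19.5,10,0.5],[0,0,1.48,53,-19.5,10,0.5],[0,0,1.48,53,-19.5,10,0.5],[0,0,1.48,53,-19.5,10,0.5]]'; python3 go.py 631,-300,20,6.3 631,-300,3,6.3
```

```text
clock: 2.95
tcp_pos: [629.5, -302.7, 122.9]
orientation: [[0.994, 0.107, -0.0], [0.107, -0.994, -0.002], [-0.001, 0.002, -1.0]]
force: [0.2, -1.3, 0.2]
grip_width: 43.5
grip_force: 0.0
t 2.95 tcp [ 629.5 -302.7  122.9] yaw 6.14 tilt [-0.0004 -0.0016] w 43.5 gf 0.0 F [ 0.2 -1.3  0.2]
631,-300,20,6.3 -> [ 0.01  0.01 -0.03] [ 0.19 -0.27 10.29]
631,-300,3,6.3 -> [ 0.01  0.01 -0.03] [ 0.19 -0.27 11.99]
```

```bash
python3 -m handwheel '[[0,0,0,0.2,-0.2,4,0.5],[0,0,0,0.2,-0.2,8,0.5],[0,0,0,0.2,-0.2,9.5,0.5],[0,0,0,0.2,-0.2,10,0.5],[0,0,0,0.2,-0.2,10,0.5],[0,0,0,0.2,-0.2,10,0.5]]'; python3 go.py 631,-300,3,6.3
```

```text
clock: 3.45
tcp_pos: [633.3, -299.6, 24.7]
orientation: [[0.994, 0.108, 0.003], [0.108, -0.994, -0.001], [0.002, 0.002, -1.0]]
force: [-0.4, 0.2, -0.6]
grip_width: 43.4
grip_force: 0.0
t 3.45 tcp [ 633.3 -299.6   24.7] yaw 6.22 tilt [ 0.0026 -0.0015] w 43.4 gf 0.0 F [-0.4  0.2 -0.6]
631,-300,3,6.3 -> [ 0.02 -0.02 -0.01] [-0.24  0.01  2.17]
```

```bash
python3 -m handwheel '[[0,0,0,-0.1,0,1.2,0.5],[0,0,0,-0.1,0,2,0.5],[0,0,0,-0.1,0,2,0.5],[0,0,0,-0.1,0,2,0.5]]'; python3 go.py 631,-300,3,6.3
```

```text
clock: 3.78
tcp_pos: [630.9, -298.2, 2.1]
orientation: [[0.994, 0.11, -0.001], [0.11, -0.994, 0.0], [-0.001, -0.0, -1.0]]
force: [-0.3, 0.4, 0.2]
grip_width: 43.5
grip_force: 0.0
t 3.78 tcp [ 630.9 -298.2    2.1] yaw 6.29 tilt [-0.0009  0.0003] w 43.5 gf 0.0 F [-0.3  0.4  0.2]
631,-300,3,6.3 -> [-0.    0.01 -0.  ] [-0.01  0.17 -0.09]
```

```bash
python3 -m handwheel '[[0,0,0,0,0,0,0.05],[0,0,0,0,0,0,0.05],[0,0,0,0,0,0,0.05],[0,0,0,0,0,0,0.05],[0,0,0,0,0,0,0.05],[0,0,0,0,0,0,0.05],[0,0,0,0,0,0,0.05]]'; python3 go.py
```

```text
clock: 4.37
tcp_pos: [631.4, -298.4, 2.7]
orientation: [[0.994, 0.11, 0.0], [0.11, -0.994, -0.0], [0.0, 0.0, -1.0]]
force: [-0.1, -0.3, 0.4]
grip_width: 8.6
grip_force: 30.0
t 4.37 tcp [ 631.4 -298.4    2.7] yaw 6.3 tilt [ 0.0002 -0.0002] w 8.6 gf 30.0 F [-0.1 -0.3  0.4]
```

```bash
python3 -m handwheel '[[0,0,0,0,0,-3,0.05],[0,0,0,0,0,-6,0.05],[0,0,0,0,0,-10,0.05],[0,0,0,0,0,-12,0.05],[0,0,0,0,0,-12,0.05],[0,0,0,0,0,-12,0.05],[0,0,0,0,0,-12,0.05]]'; python3 go.py 628,107.3,122,-4
```

```text
clock: 4.95
tcp_pos: [630.4, -298.1, 121.2]
orientation: [[0.994, 0.11, -0.002], [0.11, -0.994, 0.001], [-0.002, -0.001, -1.0]]
force: [0.8, 0.5, -1.9]
grip_width: 8.9
grip_force: 30.0
t 4.95 tcp [ 630.4 -298.1  121.2] yaw 6.29 tilt [-0.0021  0.0007] w 8.9 gf 30.0 F [ 0.8  0.5 -1.9]
628,107.3,122,-4 -> [-0.01  0.02  1.72] [  4.2  -40.32  -0.06]
```

```bash
python3 -m handwheel '[[0,0,1.7,4.2,-40.3,0,0.05],[0,0,1.7,4.2,-40.3,0,0.05],[0,0,1.7,4.2,-40.3,0,0.05],[0,0,1.7,4.2,-40.3,0,0.05],[0,0,1.7,4.2,-40.3,0,0.05],[0,0,1.7,4.2,-40.3,0,0.05],[0,0,1.7,4.2,-40.3,0,0.05],[0,0,1.7,4.2,-40.3,0,0.05],[0,0,1.7,4.2,-40.3,0,0.05],[0,0,1.7,4.2,-40.3,0,0.05],[0,0,1.7,4.2,-40.3,0,0.05],[0,0,1.7,4.2,-40.3,0,0.05],[0,0,1.7,4.2,-40.3,0,0.05]]'; python3 go.py 628,107.3,25,-4
python3 - <<'E'
from h import *
print(nets.recognise('long_column','top')[:1]); g=vision.grab_frame('scene')[190:300,190:330]
cv2.imwrite('pics/c.png',cv2.cvtColor(cv2.resize(g,None,fx=5,fy=5,interpolation=2),4))
E
```

```text
clock: 6.03
tcp_pos: [627.9, 105.7, 120.5]
orientation: [[0.998, -0.068, -0.003], [-0.068, -0.998, -0.002], [-0.003, 0.002, -1.0]]
force: [-0.4, -1.3, 0.1]
grip_width: 8.9
grip_force: 30.0
t 6.03 tcp [627.9 105.7 120.5] yaw -3.91 tilt [-0.0033 -0.0015] w 8.9 gf 30.0 F [-0.4 -1.3  0.1]
628,107.3,25,-4 -> [0.02 0.03 0.01] [ 0.03 -0.17  9.55]
[{'box': [351.2, 125.9, 360.4, 166.6], 'confidence': 0.62}]
```

View pics/c.png

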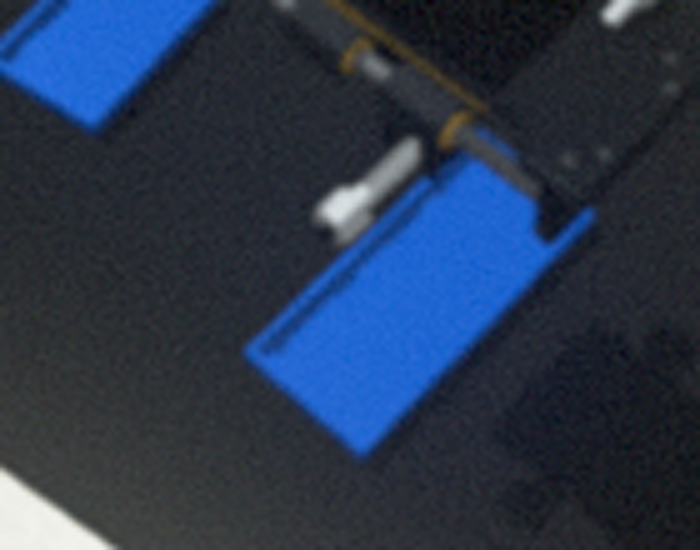

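The scene crop shows the column held level, its near end at crop (340,215) above the tray. Lower it.

```bash
python3 -m handwheel '[[0,0,0,0,-0.1,4,0.05],[0,0,0,0,-0.1,8,0.05],[0,0,0,0,-0.1,9.5,0.05],[0,0,0,0,-0.1,9.5,0.05],[0,0,0,0,-0.1,9.5,0.05],[0,0,0,0,-0.1,9.5,0.05]]'; python3 go.py 628,107.3,6.5,-4
```

```text
clock: 6.63
tcp_pos: [630.5, 107.1, 29.1]
orientation: [[0.998, -0.07, 0.003], [-0.07, -0.998, 0.0], [0.003, -0.0, -1.0]]
force: [0.3, 1.5, -0.3]
grip_width: 8.9
grip_force: 30.0
t 6.63 tcp [630.5 107.1  29.1] yaw -3.99 tilt [0.0026 0.0002] w 8.9 gf 30.0 F [ 0.3  1.5 -0.3]
628,107.3,6.5,-4 -> [-0.   -0.02  0.  ] [-0.26  0.    2.26]
```

```bash
python3 -m handwheel '[[0,0,0,0,0,1,0.05],[0,0,0,0,0,1.7,0.05],[0,0,0,0,0,1.7,0.05],[0,0,0,0,0,1.7,0.05],[0,0,0,0,0,1.7,0.05]]'; python3 go.py 628,107.3,6,-4
```

```text
clock: 7.05
tcp_pos: [629.1, 107.9, 10.7]
orientation: [[0.998, -0.068, 0.0], [-0.068, -0.998, 0.0], [0.0, -0.0, -1.0]]
force: [0.8, -0.9, -1.1]
grip_width: 9.1
grip_force: 30.0
t 7.05 tcp [629.1 107.9  10.7] yaw -3.9 tilt [0.0003 0.    ] w 9.1 gf 30.0 F [ 0.8 -0.9 -1.1]
628,107.3,6,-4 -> [-0.   -0.    0.02] [-0.11  0.07  0.47]
```

```bash
python3 -m handwheel '[[0,0,0,0,0,0.2,0.05],[0,0,0,0,0,0.4,0.05],[0,0,0,0,0,0.4,0.05],[0,0,0,0,0,0.4,0.05]]'; python3 go.py 628,107.3,6,-4
```

```text
clock: 7.38
tcp_pos: [629.2, 107.9, 6.6]
orientation: [[0.998, -0.068, 0.0], [-0.068, -0.998, -0.0], [0.0, -0.0, -1.0]]
force: [0.4, 0.2, -0.7]
grip_width: 8.8
grip_force: 30.0
t 7.38 tcp [629.2 107.9   6.6] yaw -3.91 tilt [ 0.0003 -0.    ] w 8.8 gf 30.0 F [ 0.4  0.2 -0.7]
628,107.3,6,-4 -> [-0.   -0.    0.02] [-0.11  0.06  0.06]
```

```bash
python3 -m handwheel '[[0,0,0,0,0,0.07,0.05],[0,0,0,0,0,0.07,0.05],[0,0,0,0,0,0.07,0.2],[0,0,0,0,0,0.07,0.2],[0,0,0,0,0,0.07,0.2],[0,0,0,0,0,0.07,0.2],[0,0,0,0,0,-2,0.2],[0,0,0,0,0,-5,0.2],[0,0,0,0,0,-10,0.5],[0,0,0,0,0,-12,0.5],[0,0,0,0,0,-12,0.5],[0,0,0,0,0,-12,0.5],[0,0,0,0,0,-12,0.5]]'; python3 go.py 446,90.5,126,0
```

```text
clock: 8.47
tcp_pos: [628.5, 107.5, 125.8]
orientation: [[0.998, -0.068, -0.001], [-0.068, -0.998, -0.0], [-0.001, 0.001, -1.0]]
force: [-0.2, 0.2, -1.1]
grip_width: 40.3
grip_force: 0.0
t 8.47 tcp [628.5 107.5 125.8] yaw -3.91 tilt [-0.0011 -0.0005] w 40.3 gf 0.0 F [-0.2  0.2 -1.1]
446,90.5,126,0 -> [ 0.    0.01 -0.65] [-18.09   2.94  -0.  ]
```

```bash
python3 -m handwheel '[[0,0,-0.55,-18.1,2.9,0,0.5],[0,0,-0.55,-18.1,2.9,0,0.5],[0,0,-0.55,-18.1,2.9,0,0.5],[0,0,-0.55,-18.1,2.9,0,0.5],[0,0,-0.55,-18.1,2.9,0,0.5],[0,0,-0.55,-18.1,2.9,0,0.5],[0,0,-0.55,-18.1,2.9,0,0.5],[0,0,-0.55,-18.1,2.9,5,0.5],[0,0,-0.55,-18.1,2.9,9,0.5],[0,0,-0.55,-18.1,2.9,10,0.5],[0,0,-0.55,-18.1,2.9,10,0.5],[0,0,-0.55,-18.1,2.9,10,0.5],[0,0,-0.55,-18.1,2.9,10,0.5]]'; python3 go.py 446,90.5,3,-0.7
python3 - <<'E'
from h import *
g=vision.grab_frame('scene')[170:300,190:360]
for x in nets.recognise('long_column','scene')[:2]+nets.recognise('short_column','scene')[:2]:print(x)
cv2.imwrite('pics/d.png',cv2.cvtColor(cv2.resize(g,None,fx=4,fy=4,interpolation=2),4))
E
```

```text
clock: 9.55
tcp_pos: [448.1, 91.8, 27.4]
orientation: [[1.0, -0.011, 0.002], [-0.011, -1.0, 0.001], [0.002, -0.001, -1.0]]
force: [0.7, 1.0, 0.3]
grip_width: 43.3
grip_force: 0.0
t 9.55 tcp [448.1  91.8  27.4] yaw -0.61 tilt [0.0015 0.001 ] w 43.3 gf 0.0 F [0.7 1.  0.3]
446,90.5,3,-0.7 -> [-0.01 -0.01  0.01] [-0.21  0.13  2.44]
{'box': [257.5, 229.8, 292.2, 268.5], 'confidence': 0.72}
{'box': [303.3, 183.0, 321.0, 200.7], 'confidence': 0.57}
```

View pics/d.png

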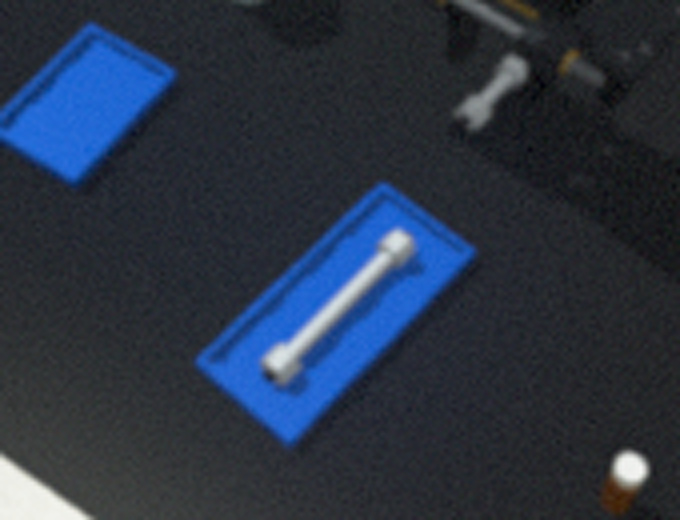

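The long column lies flat and centred in its tray (crop 280–400, 245–360). The short column (crop 490,95) sits between the fingers.

```bash
python3 -m handwheel '[[0,0,0,-0.1,0.1,1,0.5],[0,0,0,-0.1,0.1,2,0.5],[0,0,0,-0.1,0.1,2.2,0.5],[0,0,0,-0.1,0.1,2.2,0.5],[0,0,0,-0.1,0.1,2.2,0.5]]'; python3 go.py 446,90.5,3,-0.7
```

```text
clock: 10.12
tcp_pos: [445.1, 90.2, 4.1]
orientation: [[1.0, -0.011, -0.001], [-0.011, -1.0, -0.0], [-0.001, 0.0, -1.0]]
force: [-0.7, -0.4, 0.7]
grip_width: 43.8
grip_force: 0.0
t 10.12 tcp [445.1  90.2   4.1] yaw -0.6 tilt [-0.0009 -0.0001] w 43.8 gf 0.0 F [-0.7 -0.4  0.7]
446,90.5,3,-0.7 -> [0.   0.01 0.02] [ 0.09 -0.03  0.11]
```

```bash
python3 -m handwheel '[[0,0,0,0,0,0.1,0.5],[0,0,0,0,0,0.1,0.05],[0,0,0,0,0,0.1,0.05],[0,0,0,0,0,0.1,0.05],[0,0,0,0,0,0.1,0.05],[0,0,0,0,0,0.1,0.05],[0,0,0,0,0,0.1,0.05],[0,0,0,0,0,0.1,0.05]]'; python3 -m handwheel '[[0,0,0,0,0,-3,0.05],[0,0,0,0,0,-6,0.05],[0,0,0,0,0,-10,0.05],[0,0,0,0,0,-12,0.05],[0,0,0,0,0,-12,0.05],[0,0,0,0,0,-12,0.05],[0,0,0,0,0,-12,0.05]]'; python3 go.py 613,-105,123,4
```

```text
clock: 10.78
tcp_pos: [445.5, 90.2, 3.6]
orientation: [[1.0, -0.011, 0.0], [-0.011, -1.0, -0.0], [0.0, 0.0, -1.0]]
force: [0.3, -0.6, 0.3]
grip_width: 8.8
grip_force: 30.0
clock: 11.37
tcp_pos: [444.7, 90.0, 122.6]
orientation: [[1.0, -0.011, -0.001], [-0.011, -1.0, -0.0], [-0.001, 0.0, -1.0]]
force: [0.4, -0.1, -1.1]
grip_width: 9.2
grip_force: 30.0
t 11.37 tcp [444.7  90.  122.6] yaw -0.62 tilt [-0.0015 -0.0005] w 9.2 gf 30.0 F [ 0.4 -0.1 -1.1]
613,-105,123,4 -> [ 0.    0.01 -0.77] [17.04 19.31 -0.06]
```

```bash
python3 -m handwheel '[[0,0,-0.77,17,19.3,0,0.05],[0,0,-0.77,17,19.3,0,0.05],[0,0,-0.77,17,19.3,0,0.05],[0,0,-0.77,17,19.3,0,0.05],[0,0,-0.77,17,19.3,0,0.05],[0,0,-0.77,17,19.3,0,0.05],[0,0,-0.77,17,19.3,0,0.05],[0,0,-0.77,17,19.3,0,0.05],[0,0,-0.77,17,19.3,4,0.05],[0,0,-0.77,17,19.3,8,0.05],[0,0,-0.77,17,19.3,10,0.05],[0,0,-0.77,17,19.3,10,0.05],[0,0,-0.77,17,19.3,10,0.05],[0,0,-0.77,17,19.3,10,0.05]]'; python3 go.py 613,-105,7,4
```

```text
clock: 12.53
tcp_pos: [614.0, -103.5, 24.8]
orientation: [[0.997, 0.071, 0.002], [0.071, -0.997, 0.0], [0.002, -0.0, -1.0]]
force: [-0.7, 0.4, 0.5]
grip_width: 9.0
grip_force: 30.0
t 12.53 tcp [ 614.  -103.5   24.8] yaw 4.09 tilt [0.0015 0.0002] w 9.0 gf 30.0 F [-0.7  0.4  0.5]
613,-105,7,4 -> [-0.   -0.01  0.01] [-0.12  0.15  1.78]
```

```bash
python3 -m handwheel '[[0,0,0,0,0.1,0.8,0.05],[0,0,0,0,0.1,1.6,0.05],[0,0,0,0,0.1,1.6,0.05],[0,0,0,0,0.1,1.6,0.05],[0,0,0,0,0.1,1.6,0.05]]'; python3 go.py 613,-105,6.5,4
```

```text
clock: 12.95
tcp_pos: [613.4, -105.6, 7.7]
orientation: [[0.998, 0.07, -0.0], [0.07, -0.998, -0.0], [-0.0, 0.0, -1.0]]
force: [0.4, 0.4, -0.6]
grip_width: 9.2
grip_force: 30.0
t 12.95 tcp [ 613.4 -105.6    7.7] yaw 4.01 tilt [-0.0001 -0.0001] w 9.2 gf 30.0 F [ 0.4  0.4 -0.6]
613,-105,6.5,4 -> [0. 0. 0.] [-0.03 -0.06  0.12]
```

```bash
python3 -m handwheel '[[0,0,0,0,0,0.12,0.05],[0,0,0,0,0,0.12,0.05],[0,0,0,0,0,0.12,0.2],[0,0,0,0,0,0.12,0.2],[0,0,0,0,0,0.12,0.2],[0,0,0,0,0,0.12,0.2],[0,0,0,0,0,-2,0.2],[0,0,0,0,0,-5,0.2],[0,0,0,0,0,-10,0.5],[0,0,0,0,0,-12,0.7],[0,0,0,0,0,-12,0.7],[0,0,0,0,0,-12,0.7],[0,0,0,0,0,-12,0.7]]'; python3 go.py 520,245,125,0 444,246.3,80,0
```

```text
clock: 14.03
tcp_pos: [612.9, -105.6, 126.8]
orientation: [[0.998, 0.07, -0.001], [0.07, -0.998, -0.0], [-0.001, -0.0, -1.0]]
force: [-0.6, 0.6, -0.2]
grip_width: 42.4
grip_force: 0.0
t 14.03 tcp [ 612.9 -105.6  126.8] yaw 4.01 tilt [-0.0011 -0.    ] w 42.4 gf 0.0 F [-0.6  0.6 -0.2]
520,245,125,0 -> [-0.    0.01  0.67] [ -6.82 -35.62   0.19]
444,246.3,80,0 -> [-0.    0.01  0.67] [-14.38 -36.28   4.7 ]
```

```bash
python3 -m handwheel '[[0,0,0,-14.4,-36.3,0,0.7],[0,0,0,-14.4,-36.3,0,0.7],[0,0,0,-14.4,-36.3,0,0.7],[0,0,0,-14.4,-36.3,0,0.7],[0,0,0,-14.4,-36.3,0,0.7],[0,0,0,-14.4,-36.3,0,0.7],[0,0,0,-14.4,-36.3,0,0.7],[0,0,0,-14.4,-36.3,0,0.7],[0,0,0,-14.4,-36.3,0,0.7],[0,0,0,-14.4,-36.3,0,0.7],[0,0,0,-14.4,-36.3,0,0.7],[0,0,0,-14.4,-36.3,0,0.7],[0,0,0,-14.4,-36.3,0,0.7],[0,0,0,-14.4,-36.3,0,0.7]]'; python3 go.py 444,246.3,4,4
python3 - <<'E'
from h import *
g=vision.grab_frame('scene')[150:280,190:410]
cv2.imwrite('pics/e.png',cv2.cvtColor(cv2.resize(g,None,fx=3.5,fy=3.5,interpolation=2),4))
E
```

```text
clock: 15.2
tcp_pos: [444.9, 244.4, 126.6]
orientation: [[0.998, 0.067, -0.001], [0.067, -0.998, -0.001], [-0.001, 0.001, -1.0]]
force: [-0.0, 0.3, 0.6]
grip_width: 60.5
grip_force: 0.0
t 15.2 tcp [444.9 244.4 126.6] yaw 3.84 tilt [-0.0014 -0.0012] w 60.5 gf 0.0 F [-0.   0.3  0.6]
444,246.3,4,4 -> [ 0.01  0.01 -0.03] [-0.06 -0.21 12.26]
```

View pics/e.png

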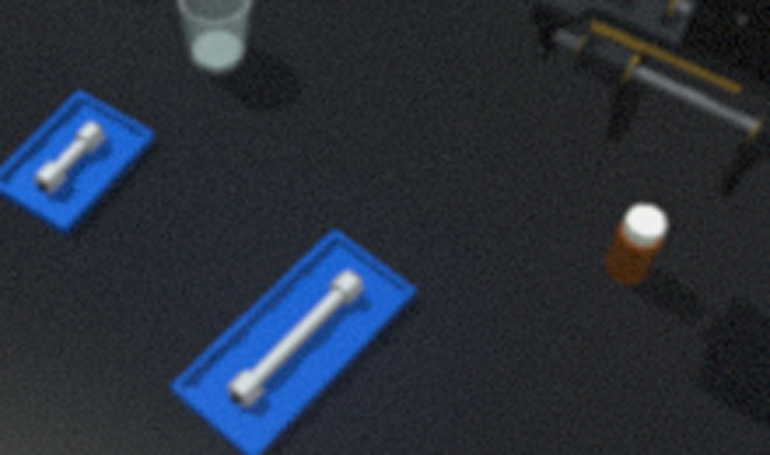

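Both columns lie in their trays. The vial (crop 640,240) stands upright below the open fingers. Descend.

```bash
python3 -m handwheel '[[0,0,0,0,-0.1,3,0.7],[0,0,0,0,-0.1,6,0.7],[0,0,0,0,-0.1,9,0.7],[0,0,0,0,-0.1,11,0.7],[0,0,0,0,-0.1,11.8,0.7],[0,0,0,0,-0.1,11.8,0.7],[0,0,0,0,-0.1,11.8,0.7],[0,0,0,0,-0.1,11.8,0.7]]'; python3 -m handwheel '[[0,0,0,0,0,0,0.3],[0,0,0,0,0,0,0.3],[0,0,0,0,0,0,0.3],[0,0,0,0,0,0,0.3],[0,0,0,0,0,0,0.3],[0,0,0,0,0,0,0.3],[0,0,0,0,0,0,0.3]]'; python3 go.py
```

```text
clock: 15.92
tcp_pos: [445.8, 247.8, 11.0]
orientation: [[0.998, 0.069, 0.002], [0.069, -0.998, 0.001], [0.003, -0.001, -1.0]]
force: [0.2, -0.4, 0.2]
grip_width: 60.7
grip_force: 0.0
clock: 16.5
tcp_pos: [444.3, 247.3, 9.5]
orientation: [[0.998, 0.07, -0.0], [0.07, -0.998, -0.0], [-0.0, 0.0, -1.0]]
force: [-0.3, -0.9, 0.4]
grip_width: 28.3
grip_force: 0.2
t 16.5 tcp [444.3 247.3   9.5] yaw 4.01 tilt [-0.     -0.0003] w 28.3 gf 0.2 F [-0.3 -0.9  0.4]
```

```bash
python3 -m handwheel '[[0,0,0,0,0,0,0.4],[0,0,0,0,0,0,0.4],[0,0,0,0,0,-0.4,0.4],[0,0,0,0,0,-0.7,0.4],[0,0,0,0,0,-0.7,0.4],[0,0,0,0,0,-0.7,0.2],[0,0,0,0,0,-0.7,0.2],[0,0,0,0,0,-0.7,0.2],[0,0,0,0,0,-0.7,0.2],[0,0,0,0,0,-0.7,0.2]]'; python3 go.py; python3 -m handwheel '[[0,0,0,0,0,-3,0.2],[0,0,0,0,0,-6,0.2],[0,0,0,0,0,-10,0.2],[0,0,0,0,0,-12,0.2],[0,0,0,0,0,-12,0.2],[0,0,0,0,0,-12,0.2],[0,0,0,0,0,-12,0.2]]'; python3 go.py 580,0,136,5 454,-392.7,136,5
```

```text
clock: 17.33
tcp_pos: [444.4, 247.4, 16.6]
orientation: [[0.998, 0.07, 0.0], [0.07, -0.998, -0.0], [0.0, 0.0, -1.0]]
force: [-0.8, -0.4, 1.8]
grip_width: 27.5
grip_force: 30.0
t 17.33 tcp [444.4 247.4  16.6] yaw 4.01 tilt [ 0.0001 -0.0002] w 27.5 gf 30.0 F [-0.8 -0.4  1.8]
clock: 17.92
tcp_pos: [443.6, 246.9, 135.3]
orientation: [[0.998, 0.07, -0.002], [0.07, -0.998, -0.001], [-0.002, 0.001, -1.0]]
force: [-0.4, 0.1, -0.0]
grip_width: 27.3
grip_force: 30.0
t 17.92 tcp [443.6 246.9 135.3] yaw 4.01 tilt [-0.0017 -0.0011] w 27.3 gf 30.0 F [-0.4  0.1 -0. ]
580,0,136,5 -> [ 0.01  0.02 -0.17] [11.88 25.58 -0.06]
454,-392.7,136,5 -> [ 0.01  0.02 -0.17] [-3.43 63.87 -0.  ]
```

```bash
python3 -m handwheel '[[0,0,-0.17,11.9,25.6,0,0.2],[0,0,-0.17,11.9,25.6,0,0.2],[0,0,-0.17,11.9,25.6,0,0.2],[0,0,-0.17,11.9,25.6,0,0.2],[0,0,-0.17,11.9,25.6,0,0.2],[0,0,-0.17,11.9,25.6,0,0.2],[0,0,-0.17,11.9,25.6,0,0.2],[0,0,-0.17,-3.4,63.9,0,0.2],[0,0,-0.17,-3.4,63.9,0,0.2],[0,0,-0.17,-3.4,63.9,0,0.2],[0,0,-0.17,-3.4,63.9,0,0.2],[0,0,-0.17,-3.4,63.9,0,0.2],[0,0,-0.17,-3.4,63.9,0,0.2],[0,0,-0.17,-3.4,63.9,0,0.2],[0,0,-0.17,-3.4,63.9,0,0.2],[0,0,-0.17,-3.4,63.9,0,0.2],[0,0,-0.17,-3.4,63.9,0,0.2],[0,0,-0.17,-3.4,63.9,0,0.2],[0,0,-0.17,-3.4,63.9,0,0.2],[0,0,-0.17,-3.4,63.9,0,0.2]]'; python3 go.py 454,-392.7,60,5
python3 - <<'E'
from h import *
g=vision.grab_frame('scene')[70:170,130:280]
cv2.imwrite('pics/f.png',cv2.cvtColor(cv2.resize(g,None,fx=5,fy=5,interpolation=2),4))
E
```

```text
clock: 19.58
tcp_pos: [454.4, -391.1, 134.3]
orientation: [[0.996, 0.088, -0.003], [0.088, -0.996, 0.003], [-0.002, -0.003, -1.0]]
force: [0.7, 0.2, -0.0]
grip_width: 26.9
grip_force: 30.0
t 19.58 tcp [ 454.4 -391.1  134.3] yaw 5.02 tilt [-0.0026  0.0031] w 26.9 gf 30.0 F [ 0.7  0.2 -0. ]
454,-392.7,60,5 -> [-0.03  0.02  0.  ] [-0.04  0.18  7.43]
```

View pics/f.png

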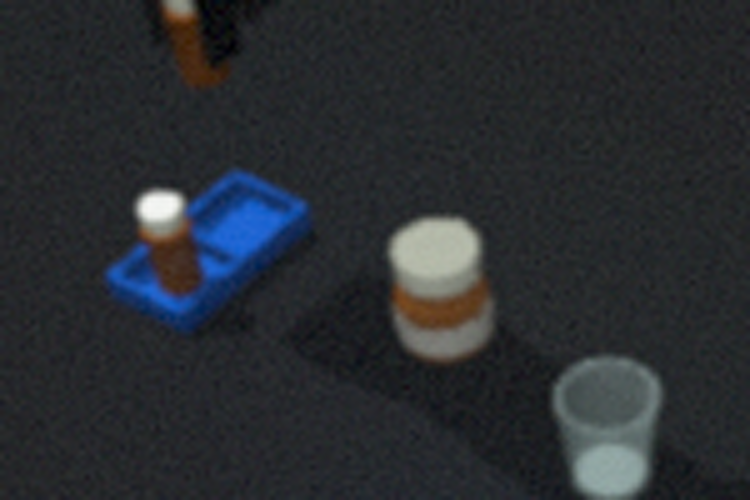

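The vial hangs upright (crop 195,60) behind the rack, whose empty bay is at (240,225). Lower.

```bash
python3 -m handwheel '[[0,0,0,0,0.1,3,0.2],[0,0,0,0,0.1,6,0.2],[0,0,0,0,0.1,7,0.2],[0,0,0,0,0.1,7,0.2],[0,0,0,0,0.1,7,0.2]]'; python3 go.py 454,-392.7,21,5
python3 - <<'E'
from h import *
g=vision.grab_frame('scene')[70:170,130:280]
cv2.imwrite('pics/g.png',cv2.cvtColor(cv2.resize(g,None,fx=5,fy=5,interpolation=2),4))
E
```

```text
clock: 20.05
tcp_pos: [455.7, -392.1, 66.5]
orientation: [[0.996, 0.09, -0.001], [0.09, -0.996, 0.001], [-0.001, -0.001, -1.0]]
force: [-0.4, -0.8, 0.8]
grip_width: 27.6
grip_force: 30.0
t 20.05 tcp [ 455.7 -392.1   66.5] yaw 5.14 tilt [-0.0006  0.0009] w 27.6 gf 30.0 F [-0.4 -0.8  0.8]
454,-392.7,21,5 -> [-0.01  0.01  0.02] [-0.17  0.05  4.55]
```

View pics/g.png

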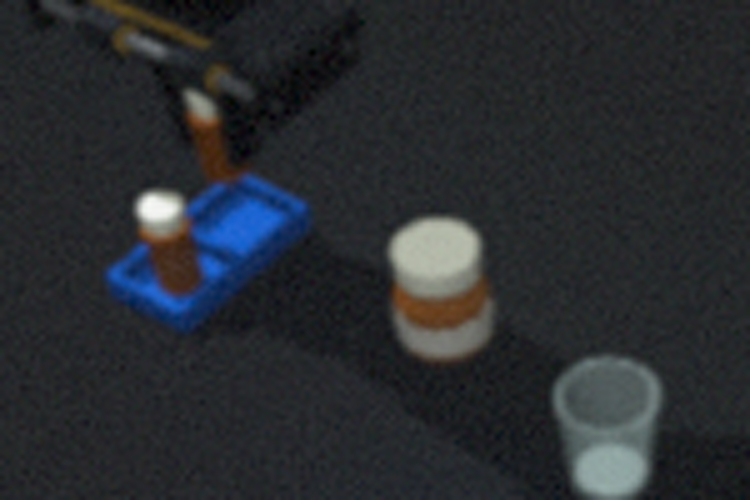

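The held vial's foot (crop 222,182) projects down onto the bay's centre (about 240,238) within roughly a pixel. Continue.

```bash
python3 -m handwheel '[[0,0,0,0,0,1.5,0.2],[0,0,0,0,0,3,0.2],[0,0,0,0,0,3.8,0.2],[0,0,0,0,0,4.1,0.2],[0,0,0,0,0,4.1,0.2],[0,0,0,0,0,4.1,0.2]]'; python3 go.py 454,-392.7,21,5
```

```text
clock: 20.6
tcp_pos: [455.9, -393.8, 26.6]
orientation: [[0.996, 0.088, 0.001], [0.088, -0.996, -0.001], [0.001, 0.001, -1.0]]
force: [1.0, -0.1, -0.2]
grip_width: 27.4
grip_force: 30.0
t 20.6 tcp [ 455.9 -393.8   26.6] yaw 5.04 tilt [ 0.0012 -0.0011] w 27.4 gf 30.0 F [ 1.  -0.1 -0.2]
454,-392.7,21,5 -> [ 0.01 -0.01  0.01] [-0.18 -0.13  0.56]
```

```bash
python3 -m handwheel '[[0,0,0,0,-0.1,0.2,0.2],[0,0,0,0,-0.1,0.4,0.2],[0,0,0,0,-0.1,0.4,0.2],[0,0,0,0,-0.1,0.4,0.2]]'; python3 go.py 454,-392.7,20.5,5
```

```text
clock: 20.93
tcp_pos: [455.2, -392.4, 21.7]
orientation: [[0.996, 0.088, 0.0], [0.088, -0.996, -0.0], [0.0, 0.0, -1.0]]
force: [-1.1, 0.4, -0.9]
grip_width: 27.5
grip_force: 30.0
t 20.93 tcp [ 455.2 -392.4   21.7] yaw 5.03 tilt [ 0.0001 -0.0002] w 27.5 gf 30.0 F [-1.1  0.4 -0.9]
454,-392.7,20.5,5 -> [ 0.   -0.    0.01] [-0.12  0.02  0.12]
```

```bash
python3 -m handwheel '[[0,0,0,0,0,0.1,0.2],[0,0,0,0,0,0.1,0.2],[0,0,0,0,0,0.1,0.5],[0,0,0,0,0,0.1,0.5],[0,0,0,0,0,0.1,0.5],[0,0,0,0,0,0.1,0.5],[0,0,0,0,0,-1,0.5],[0,0,0,0,0,-3,0.5],[0,0,0,0,0,-6,0.5],[0,0,0,0,0,-10,0.5],[0,0,0,0,0,-12,0.5],[0,0,0,0,0,-12,0.5],[0,0,0,0,0,-12,0.5]]'; python3 go.py 600,-50,142,9 625,286,142,9
```

```text
clock: 22.02
tcp_pos: [456.1, -393.1, 144.1]
orientation: [[0.996, 0.088, 0.003], [0.088, -0.996, -0.003], [0.003, 0.003, -1.0]]
force: [0.2, 0.3, -0.4]
grip_width: 43.6
grip_force: 0.0
t 22.02 tcp [ 456.1 -393.1  144.1] yaw 5.03 tilt [ 0.0032 -0.0029] w 43.6 gf 0.0 F [ 0.2  0.3 -0.4]
600,-50,142,9 -> [ 0.03 -0.03 -0.66] [ 17.34 -32.92   0.16]
625,286,142,9 -> [ 0.03 -0.03 -0.66] [ 22.78 -66.17   0.07]
```

```bash
python3 -m handwheel '[[0,0,-0.66,22.8,-66.2,0,0.5],[0,0,-0.66,22.8,-66.2,0,0.5],[0,0,-0.66,22.8,-66.2,0,0.5],[0,0,-0.66,22.8,-66.2,0,0.5],[0,0,-0.66,22.8,-66.2,0,0.5],[0,0,-0.66,22.8,-66.2,0,0.5],[0,0,-0.66,22.8,-66.2,0,0.5],[0,0,-0.66,22.8,-66.2,0,0.5],[0,0,-0.66,22.8,-66.2,0,0.5],[0,0,-0.66,22.8,-66.2,0,0.5],[0,0,-0.66,22.8,-66.2,0,0.5],[0,0,-0.66,22.8,-66.2,0,0.5],[0,0,-0.66,22.8,-66.2,0,0.5],[0,0,-0.66,22.8,-66.2,0,0.5],[0,0,-0.66,22.8,-66.2,0,0.5],[0,0,-0.66,22.8,-66.2,0,0.5],[0,0,-0.66,22.8,-66.2,0,0.5],[0,0,-0.66,22.8,-66.2,0,0.5],[0,0,-0.66,22.8,-66.2,0,0.5],[0,0,-0.66,22.8,-66.2,0,0.5]]'; python3 go.py 625,286,6,9
python3 - <<'E'
from h import *
f=vision.grab_frame('scene');a=f[80:200,130:290];b=f[190:310,300:460]
cv2.imwrite('pics/i.png',cv2.cvtColor(cv2.resize(np.hstack([a,b]),None,fx=2.5,fy=2.5,interpolation=2),4))
E
```

```text
clock: 23.68
tcp_pos: [623.5, 286.0, 139.9]
orientation: [[0.988, 0.156, -0.002], [0.156, -0.988, -0.002], [-0.003, 0.002, -1.0]]
force: [0.7, -0.1, 0.0]
grip_width: 43.6
grip_force: 0.0
t 23.68 tcp [623.5 286.  139.9] yaw 9.0 tilt [-0.0025 -0.0022] w 43.6 gf 0.0 F [ 0.7 -0.1  0. ]
625,286,6,9 -> [ 0.02  0.03 -0.  ] [ 0.19 -0.   13.39]
```

View pics/i.png

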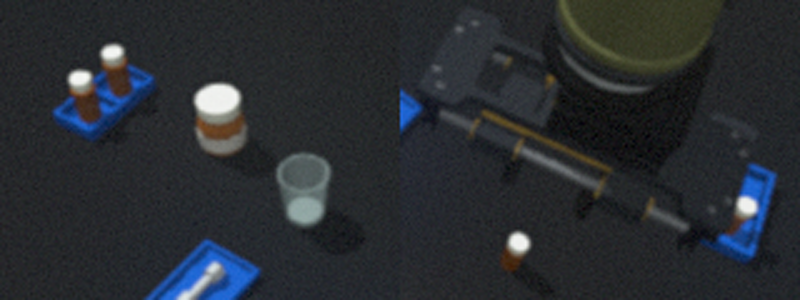

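The wide vial stands upright in its bay (crop 115,70), the bystanders are unmoved, and the slim vial stands at crop (515,250). Descend on it.

```bash
python3 -m handwheel '[[0,0,0,0.1,0,3,0.5],[0,0,0,0.1,0,6,0.5],[0,0,0,0.1,0,9,0.5],[0,0,0,0.1,0,11.5,0.5],[0,0,0,0.1,0,12.5,0.5],[0,0,0,0.1,0,12.8,0.5],[0,0,0,0.1,0,12.8,0.5],[0,0,0,0.1,0,12.8,0.5],[0,0,0,0.1,0,12.8,0.5]]'; python3 go.py 625,286,7,9; python3 -m handwheel '[[0,0,0,0,0,0,0.35],[0,0,0,0,0,0,0.3],[0,0,0,0,0,0,0.25],[0,0,0,0,0,0,0.21],[0,0,0,0,0,0,0.18],[0,0,0,0,0,0,0.18],[0,0,0,0,0,0,0.18],[0,0,0,0,0,0,0.18]]'; python3 go.py
```

```text
clock: 24.48
tcp_pos: [626.6, 287.7, 15.8]
orientation: [[0.988, 0.156, 0.003], [0.156, -0.988, 0.001], [0.003, -0.001, -1.0]]
force: [-0.4, -0.4, -0.2]
grip_width: 43.5
grip_force: 0.0
t 24.48 tcp [626.6 287.7  15.8] yaw 8.96 tilt [0.0033 0.0013] w 43.5 gf 0.0 F [-0.4 -0.4 -0.2]
625,286,7,9 -> [-0.01 -0.03 -0.01] [-0.19  0.15  0.88]
clock: 25.15
tcp_pos: [625.1, 287.2, 13.4]
orientation: [[0.988, 0.156, -0.0], [0.156, -0.988, -0.0], [-0.0, 0.0, -1.0]]
force: [-0.3, -0.7, 0.8]
grip_width: 15.9
grip_force: 0.1
t 25.15 tcp [625.1 287.2  13.4] yaw 8.99 tilt [-0.0001 -0.0002] w 15.9 gf 0.1 F [-0.3 -0.7  0.8]
```

```bash
python3 -m handwheel '[[0,0,0,0,0,0,0.22],[0,0,0,0,0,-0.2,0.22],[0,0,0,0,0,-0.3,0.22],[0,0,0,0,0,-0.3,0.22],[0,0,0,0,0,-0.3,0.08],[0,0,0,0,0,-0.3,0.08],[0,0,0,0,0,-0.3,0.08],[0,0,0,0,0,-0.3,0.08],[0,0,0,0,0,-0.3,0.08]]'; python3 go.py; python3 -m handwheel '[[0,0,0,0,0,-2,0.08],[0,0,0,0,0,-6,0.08],[0,0,0,0,0,-10,0.08],[0,0,0,0,0,-12,0.08],[0,0,0,0,0,-12,0.08],[0,0,0,0,0,-12,0.08],[0,0,0,0,0,-12,0.08]]'; python3 go.py 446.5,408.3,136,9
```

```text
clock: 25.9
tcp_pos: [625.3, 287.2, 16.6]
orientation: [[0.988, 0.156, 0.0], [0.156, -0.988, -0.0], [0.0, 0.0, -1.0]]
force: [-0.6, -1.2, 0.2]
grip_width: 14.0
grip_force: 30.0
t 25.9 tcp [625.3 287.2  16.6] yaw 8.99 tilt [ 0.0002 -0.    ] w 14.0 gf 30.0 F [-0.6 -1.2  0.2]
clock: 26.48
tcp_pos: [624.5, 286.7, 135.3]
orientation: [[0.988, 0.156, -0.002], [0.156, -0.988, -0.001], [-0.002, 0.001, -1.0]]
force: [-0.0, -1.0, -0.4]
grip_width: 13.9
grip_force: 30.0
t 26.48 tcp [624.5 286.7 135.3] yaw 8.99 tilt [-0.0016 -0.0011] w 13.9 gf 30.0 F [-0.  -1.  -0.4]
446.5,408.3,136,9 -> [ 0.01  0.02 -0.  ] [-15.68 -14.79  -0.05]
```

```bash
python3 -m handwheel '[[0,0,0,-15.7,-14.8,0,0.08],[0,0,0,-15.7,-14.8,0,0.08],[0,0,0,-15.7,-14.8,0,0.08],[0,0,0,-15.7,-14.8,0,0.08],[0,0,0,-15.7,-14.8,0,0.08],[0,0,0,-15.7,-14.8,0,0.08],[0,0,0,-15.7,-14.8,0,0.08],[0,0,0,-15.7,-14.8,3,0.08],[0,0,0,-15.7,-14.8,6,0.08],[0,0,0,-15.7,-14.8,7,0.08],[0,0,0,-15.7,-14.8,7,0.08],[0,0,0,-15.7,-14.8,7,0.08],[0,0,0,-15.7,-14.8,7,0.08]]'; python3 go.py 446.5,408.3,21,9
python3 - <<'E'
from h import *
g=vision.grab_frame('scene')[200:310,370:500]
cv2.imwrite('pics/j.png',cv2.cvtColor(cv2.resize(g,None,fx=5,fy=5,interpolation=2),4))
E
```

```text
clock: 27.57
tcp_pos: [448.1, 409.3, 67.6]
orientation: [[0.988, 0.155, 0.001], [0.155, -0.988, 0.001], [0.001, -0.001, -1.0]]
force: [0.2, 0.8, 0.0]
grip_width: 14.2
grip_force: 30.0
t 27.57 tcp [448.1 409.3  67.6] yaw 8.94 tilt [0.0011 0.0012] w 14.2 gf 30.0 F [0.2 0.8 0. ]
446.5,408.3,21,9 -> [-0.01 -0.01 -0.01] [-0.18  0.08  4.66]
```

View pics/j.png

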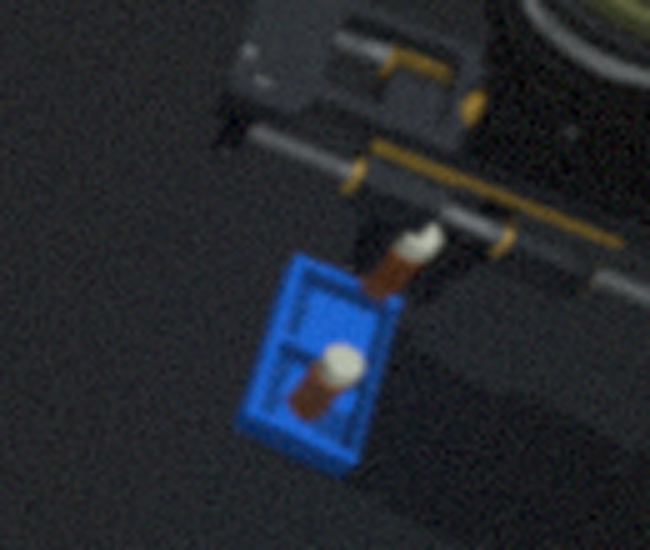

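The held vial's foot (crop 375,288) drops to about (340,338), which is the empty bay's centre. Continue.

```bash
python3 -m handwheel '[[0,0,0,-0.1,0,1.5,0.08],[0,0,0,-0.1,0,3,0.08],[0,0,0,-0.1,0,3.8,0.08],[0,0,0,-0.1,0,4.2,0.08],[0,0,0,-0.1,0,4.2,0.08],[0,0,0,-0.1,0,4.2,0.08],[0,0,0,-0.1,0,4.2,0.08]]'; python3 go.py 446.5,408.3,20.5,9
```

```text
clock: 28.2
tcp_pos: [446.6, 409.4, 25.6]
orientation: [[0.988, 0.156, 0.001], [0.156, -0.988, 0.001], [0.001, -0.001, -1.0]]
force: [-0.3, 0.2, 0.6]
grip_width: 13.9
grip_force: 30.0
t 28.2 tcp [446.6 409.4  25.6] yaw 8.99 tilt [0.0013 0.001 ] w 13.9 gf 30.0 F [-0.3  0.2  0.6]
446.5,408.3,20.5,9 -> [-0.01 -0.01 -0.  ] [-0.02  0.1   0.51]
```

```bash
python3 -m handwheel '[[0,0,0,0,0,0.2,0.08],[0,0,0,0,0,0.35,0.08],[0,0,0,0,0,0.35,0.08],[0,0,0,0,0,0.35,0.08]]'; python3 go.py 446.5,408.3,20.5,9
```

```text
clock: 28.53
tcp_pos: [445.9, 408.7, 21.0]
orientation: [[0.988, 0.156, -0.0], [0.156, -0.988, -0.0], [-0.0, 0.0, -1.0]]
force: [0.2, 0.1, -0.0]
grip_width: 14.1
grip_force: 30.0
t 28.53 tcp [445.9 408.7  21. ] yaw 8.99 tilt [-0.0001 -0.0002] w 14.1 gf 30.0 F [ 0.2  0.1 -0. ]
446.5,408.3,20.5,9 -> [ 0.  0. -0.] [0.05 0.05 0.05]
```

```bash
python3 -m handwheel '[[0,0,0,0,0,0.05,0.08],[0,0,0,0,0,0.05,0.08],[0,0,0,0,0,0.05,0.08],[0,0,0,0,0,0.05,0.35],[0,0,0,0,0,0.05,0.35],[0,0,0,0,0,0.05,0.35],[0,0,0,0,0,0.05,0.35],[0,0,0,0,0,-0.5,0.35],[0,0,0,0,0,-2,0.35],[0,0,0,0,0,-5,0.35],[0,0,0,0,0,-9,0.35],[0,0,0,0,0,-13,0.35],[0,0,0,0,0,-16,0.35],[0,0,0,0,0,-18,0.35],[0,0,0,0,0,-18,0.35],[0,0,0,0,0,-18,0.35],[0,0,0,0,0,-18,0.35]]'; python3 go.py; python3 m.py | grep -A12 BRIGHT
python3 - <<'E'
from h import *
g=vision.grab_frame('scene')[80:310,130:480]
cv2.imwrite('pics/k.png',cv2.cvtColor(cv2.resize(g,None,fx=2.2,fy=2.2,interpolation=2),4))
E
```

```text
clock: 29.95
tcp_pos: [445.6, 408.2, 200.2]
orientation: [[0.988, 0.156, -0.001], [0.156, -0.988, -0.001], [-0.001, 0.001, -1.0]]
force: [-0.6, 0.1, -0.0]
grip_width: 30.3
grip_force: 0.0
t 29.95 tcp [445.6 408.2 200.2] yaw 8.99 tilt [-0.0008 -0.0011] w 30.3 gf 0.0 F [-0.6  0.1 -0. ]
BRIGHT z=8
[217.  144.7] 164 [628.5 110.1 114.8  15.2 175.5] [628.1 109.7] 176.1
[290.4 149.1] 95 [ 615.8 -103.2   59.    14.9    3.7] [ 616.  -104.6] 3.2
[391.6 185.5] 89 [ 509.9 -398.6   26.5   26.2   90.1] [ 510.2 -400.2] 124.7
[287.3 200.2] 275 [467.2 -96.8  52.3  52.2  90.1] [466.2 -93.8] 19.1
[338.8 209.4] 336 [ 440.6 -244.2   57.3   55.7   44.8] [ 440.2 -245.5] 82.6
[393.6 204.6] 89 [ 454.6 -405.1   29.2   26.1   90.1] [ 454.4 -405.5] 92.5
[ 81.1 206.8] 16 [447.3 501.1  20.2   5.8   1.2] [446.4 500.7] 0.8
[ 99.6 216.3] 18 [419.3 446.7  12.3  10.1  45.5] [419.4 447.1] 13.9
[ 81.1 219. ] 26 [411.3 500.4  28.7   5.8  90.1] [411.2 500.3] 97.0
scene BLUE z=10 (px,area,minrect cx cy w h ang,com,pcaang)
[170.8 120.5] 359 [ 480.4 -393.   123.9   69.8    5.4] [ 487.  -387.2] 177.4
[210.1 195.4] 889 [ 613.7 -104.6  105.7   75.     3.9] [ 615.9 -103.6] 4.5
--
BRIGHT z=8
[ 9.6 29.4] 44 [  516.5 -1281.2    81.     20.7     6.4] [  518.3 -1283.4] 2.0
[174.9 102.4] 98 [ 421.7 -441.    55.1   29.9   55.4] [ 419.5 -444.3] 55.3
[162.  112.5] 93 [ 479.9 -435.6   49.9   30.    48.8] [ 477.3 -439.6] 59.3
[217.4 126.4] 451 [ 419.7 -261.6  122.8   57.8   47.1] [ 412.5 -270.1] 47.8
[251.4 154.8] 449 [ 446.9 -112.1  100.1   55.7   38.6] [ 447.9 -108.7] 39.9
[209.7 194.4] 119 [ 612.4 -107.3   63.    18.2    3.1] [ 612.7 -108.8] 4.7
[274.  246.5] 255 [625.9 106.9 118.7  17.8 176.4] [628.4 106.3] 176.3
[443.1 257.5] 88 [423.4 412.2  33.9  18.  167.7] [419.2 413.4] 166.9
[437.1 273. ] 85 [463.9 417.   27.   15.7 173.9] [462.  417.2] 172.1
```

View pics/k.png

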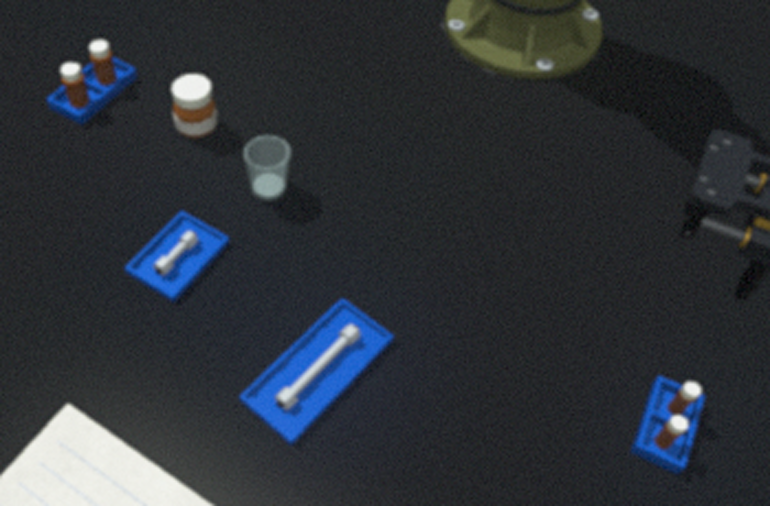

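The picture shows everything in place: columns in their trays at (175,252) and (318,368), vials upright in their bays at (100,60) and (685,397). Jar and beaker are unmoved and the gripper is clear.

```bash
python3 -c "
from plant import r;print(r.close_job())"
```

```text
the job is handed in; nothing more can be done
None
```

I handed the job in at about 30 s: both columns lie flat in their trays, both vials stand upright in their bays, the jar and beaker are unmoved, and everything is released; the verdict was not shown to me.

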